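# Post the finned module through the outfeed flap

## Robot

A 6-joint arm with a two-finger parallel gripper is mounted at the origin on the work surface. World frame = base frame: x ahead of the robot, y to its left, z up, the work surface at z = 0. Lengths are in mm, angles in rad, forces in N, time in s.
With the tool pointing down it reaches from about 275 to 775 mm from the base axis. Payload 14.6 kg.
Tool frame: the origin (TCP) lies midway between the tips of the shut fingers; the grasp point (between the pads) lies 19 mm behind it; x points along the fingers, y is the direction in which the jaws open and shut, and the axes are right-handed (so a half turn about x gives the same grasp; the last joint's range is limited). The gripper opens to 85 mm and grips with 20 to 120 N. Pads are 22 mm wide; open, the fingers measure 114 mm over their backs; the gripper's body (76 mm by 85 mm) begins 54 mm behind the grasp point. The pads swing forward as they close: fully open they stand 13 mm farther back than shut.
Start: joints at [1.068, 0.263, -0.048, 1.259, 0, 1.415], TCP at [178.941, 493.567, 231.278] pointing down, gripper open.
Joint ranges: [-2.65, 2.65], [-0.89, 1.7], [-1.18, 1.37], [-2.13, 2.11], [-1.35, 1.29], [-3.14, 3.14]. Speed limits (rad/s): [1.89, 1.89, 2.57, 2.79, 3.14, 3.14].

## Interface

Orientations are given as [roll, pitch, yaw] about the fixed x, y, z axes, in that order (R = Rz(yaw) Ry(pitch) Rx(roll)).
In Python, from cell import monitor, cams, finish_job gives the robot as it stands.
- The arm moves only by the shell command python3 -m pendant 'ROWS' [OPENING] [FORCE]. ROWS is JSON, a list of rows, each a list of 2 entries, a list of its own where there are three numbers: the shift along the tool's x, y, z in m, then the turn about the tool's x in rad. A call has 1 to 12 rows; each row shifts and turns the pose as measured when the row begins, along the tool's axes as they then stand; what a row does not reach is not made up. A row lasts 1/10 s, in which the tool goes at most 50 mm and 8.59 degrees, less where a joint would pass 70% of its speed; a pose out of reach is approached as far as the arm can. A call is refused whole if a number of a shift passes 0.05 or a number of a turn 0.15, either way. A call with a gripper value outside its range is refused whole. OPENING is the opening, from -1 (shut) to 1 (fully open), set as the call begins (- or left out, the last holds). The fingers move at their own pace and stop on an object; FORCE is the grip in N (left out, the last holds). Time passes only in rows, so rows that do not move let the fingers close. It gives the time, the measured TCP pose, the force and the opening at its end, in the units of the state.
- monitor.get_obs(): the state, without advancing time (a new reading comes with each control period).
- cams.get_image(name): name is "scene" or "side" or "wrist"; returns a dict with "img" (480x640x3 uint8, red, green, blue), "intrinsics" (3x3 intrinsics, pixels), "xyz" and "attitude" of the camera in the world. Camera axes: x right, y down, z forward; pixel columns grow to the right and rows downward; lengths in mm; the calibration is good to about 2 mm. A picture is of the moment at which its call begins. There is no depth.
- finish_job(): hands the job in, once; it reports no verdict.
The state is a dict: "time_s": time; "qpos": joint angles; "qvel": joint speeds; "tau": joint torques, N m; "eef_pos": TCP position; "tool_rot": TCP orientation; "contact_force": force on the tool from outside, world axes, zero at the start; "moment": the same for the moment, N m; "finger_gap": finger opening in mm.
Only numpy, scipy, OpenCV 4.12 (cv2) and the standard library are available. Lean on these libraries where they do the work, as an engineer would, in place of code of your own. Each camera call takes 0.05 s, during which the arm holds its last target.

## Task

The finned module on the test station's deck has passed its test. Without picking it up, push it along the deck with the fingertips so that it swings the hanging flap open and slides under it down the chute into the tray, then draw back so that the flap falls shut. Leave the smooth-lidded module and everything else where it is.

Things in the scene. Friction and masses are not known exactly. Their poses are not given: they have to be found in the camera images.
- station: Fixed outfeed station. Origin on the table, directly below the closed flap, midway between its posts; +x is the feed direction (deck, flap, chute, tray), +y left of it, z up. The level deck, 80 mm high, runs from x = -195 to +11 mm, 420 mm wide, with 8 mm high strips along its two sides; its near end is open.
- deck_edge (a point): Middle of the deck's far edge, 11 mm beyond the shut flap. From here a slippery steel chute slopes 35 degrees down to the tray: slippery level floor (station x = 130 to 255 mm), 414 wide, 8 mm above the table, walls up to 55 mm. A module tips once over half its length is past this edge, and slides down by itself when its rear end nears the edge.
- post_left (a point): Top centre of the left flap post (station x = 0, y = +190 mm, 214 mm above the table); its twin stands at y = -190 mm. Each post is 22 x 12 mm. No bar joins them: there are 368 mm clear between.
- flap (a joint): Flap angle in rad: 0 hanging shut, to 1.45 swung open towards the tray. It falls shut by its own weight (120 g). Hinge: along station y at x = 0, 200 mm above the table. Aluminium panel 344 mm wide, 3 thick, 60 to 115 mm below the hinge (lower edge 5 mm above the deck), hung on narrow straps at y = -165 and +165 mm; between the straps, above the panel, it is open.
- finned_center (a point): Centre (half-way up) of the module to post: aluminium, 80 mm long (its x), 56 wide (y), 34 high, 175 to 350 g, with six upright cooling fins along its length. It stands loose on the deck in front of the flap, in the left or the right lane, turned at most about 12 degrees from the station's x axis.
- plain_center (a point): Centre (half-way up) of the other module, of the same aluminium and size (250 g) but with a smooth flat lid and four screws; it stands loose in the other lane, 105 to 170 mm to the side, and must stay.
- capacitor: Loose black capacitor can, 24 mm across, 36 high, standing on the deck's left edge; origin at the centre of its underside. Leave it.
- transformer: Loose small transformer, 30 x 32 mm, 26 high, on the deck's right edge; origin at the centre of its underside. Leave it.
- multimeter: Loose grey handheld meter lying on the table, 160 x 80 mm, 40 high; origin at the centre of its underside. Leave it.
- screwdriver: Loose screwdriver lying on the table, about 200 mm long; origin under its middle. Leave it.
- spool: Loose grey solder spool on the table, 56 mm across, 42 high; origin at the centre of its underside. Leave it.
- mug: Loose white mug on the table, 80 mm across, 90 high; origin at the centre of its underside. Leave it.
- finned: The finned module again, origin at the centre of its underside, same axes.
Mind the look-alikes: they are no part of the job. What is shaped like the finned but red is not meant.

How it is judged:
By the outcome, as a careful person would: the job done as asked, in the order asked, and still so for the second after the job is handed in, with the robot touching nothing.
It also fails if it takes over 38 s, if anything falls off the work surface, if the arm or the gripper's body presses on something with over 40 N, if the wrist force passes 120 N, or if a joint passes its speed limit or range.

## Working session

There is one attempt and no reset: what is moved stays moved. The work goes in short steps, Python scripts to look and compute and a shell command to move; the robot and the scene stay as the last step left them, time stands still between calls to the robot, and variables do not carry over. Pictures are saved under pics/ and viewed, and the job is handed in when it is done.

```bash
ls; mkdir -p pics; python3 - <<'E'
from cell import monitor,cams
import cv2,numpy as np
print(monitor.get_obs())
for n in ["scene","side","wrist"]:
    d=cams.get_image(n); cv2.imwrite(f"pics/{n}0.png",d["img"][:,:,::-1]); print(n,d["intrinsics"],d["xyz"],d["attitude"])
E
```

```text
pics
{'time_s': 0.0, 'qpos': array([ 1.06766445e+00,  2.63529245e-01, -4.89441498e-02,  1.25936944e+00,
       -1.37826616e-05,  1.41550563e+00]), 'qvel': array([ 0.00137909,  0.00026277, -0.00014189, -0.00269798,  0.00084904,
       -0.00194707]), 'tau': array([-5.26248972e-03, -6.37611938e+01,  3.84564614e+01,  1.35349768e-02,
       -3.58415909e-04, -3.31928831e-07]), 'eef_pos': array([178.83054713, 493.32088621, 230.81916149]), 'tool_rot': array([-1.71291766,  1.56974973, -2.06075883]), 'contact_force': array([-0.67946557, -0.20528013, -0.09886022]), 'moment': array([ 0.00778041,  0.01414298, -0.03762293]), 'finger_gap': 85.50589623519987}
scene [[588.0672268    0.         316.71459416]
 [  0.         588.0672268  237.88955977]
 [  0.           0.           1.        ]] [1379.17766092  263.7159163  1420.48643234] [-2.51718305 -0.00288865  1.8538474 ]
side [[516.65248815   0.         318.86216274]
 [  0.         516.65248815 234.1428892 ]
 [  0.           0.           1.        ]] [ -97.51907646 -733.41850344 1016.07208005] [-2.3211067   0.01385263 -0.70250793]
wrist [[413.31488026   0.         325.81848173]
 [  0.         413.31488026 238.78219568]
 [  0.           0.           1.        ]] [108.1116372  519.74064589 373.23473218] [2.83957646e+00 5.88626044e-04 1.22411833e+00]
```

View pics/scene0.png

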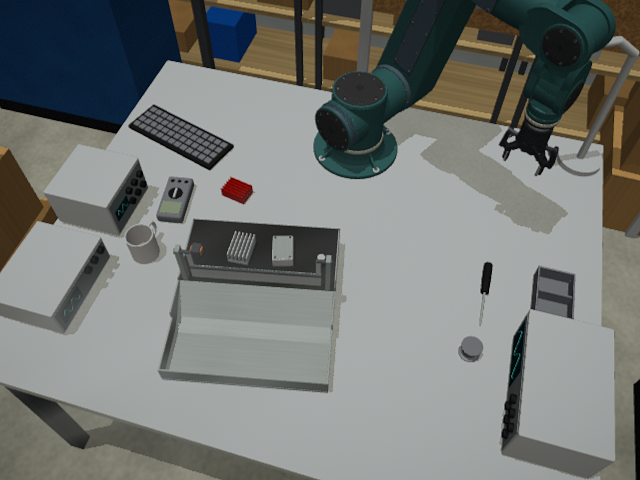

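View pics/side0.png

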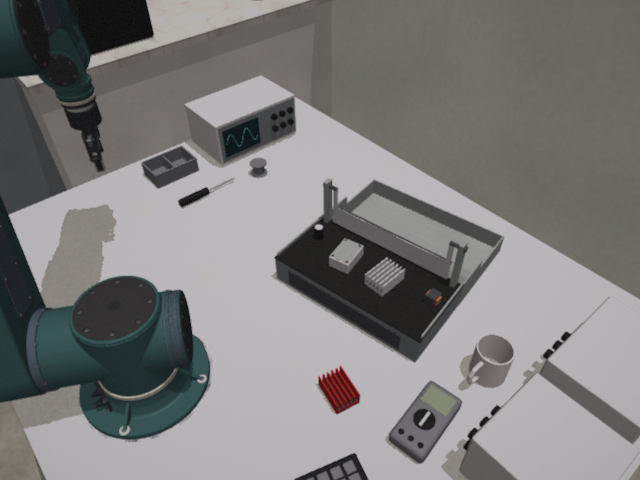

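View pics/wrist0.png

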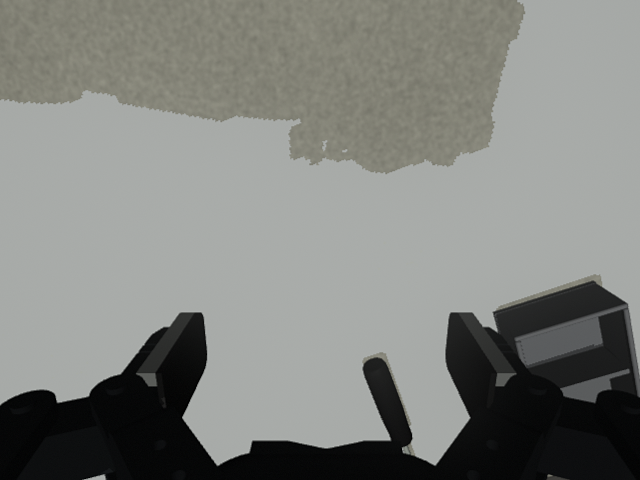

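Candidates: the silver finned block on the deck at scene (240,247) / side (385,276); the red finned block on the table at scene (237,190) / side (339,390), which is a decoy; the smooth-lidded block at scene (283,250) / side (347,255). I choose the silver finned one on the deck and check it with close crops.

```bash
cat > h.py <<'E'
import numpy as np,cv2
from scipy.spatial.transform import Rotation as R
from cell import monitor,cams
def ray(d,uv):
    K=d["intrinsics"]; Rm=R.from_euler("xyz",d["attitude"]).as_matrix()
    return np.array(d["xyz"]),Rm@np.linalg.inv(K)@np.array([uv[0],uv[1],1.])
def plane(d,uv,z):
    o,r=ray(d,uv); return o+r*(z-o[2])/r[2]
def proj(d,P):
    Rm=R.from_euler("xyz",d["attitude"]).as_matrix(); p=(np.atleast_2d(P)-d["xyz"])@Rm; p=p@d["intrinsics"].T; return p[:,:2]/p[:,2:]
def tri(d1,u1,d2,u2):
    o1,r1=ray(d1,u1);o2,r2=ray(d2,u2)
    s=np.linalg.lstsq(np.c_[r1,-r2],o2-o1,rcond=None)[0]
    a=o1+s[0]*r1;b=o2+s[1]*r2
    return (a+b)/2,np.linalg.norm(a-b)
E
python3 - <<'E'
import cv2
a=cv2.imread("pics/scene0.png")[205:305,165:350]; cv2.imwrite("pics/c1.png",cv2.resize(a,None,fx=4.3,fy=4.3,interpolation=cv2.INTER_CUBIC))
a=cv2.imread("pics/side0.png")[170:355,270:510]; cv2.imwrite("pics/c2.png",cv2.resize(a,None,fx=3.2,fy=3.2,interpolation=cv2.INTER_CUBIC))
E
```

```text
(no output)
```

View pics/c1.png

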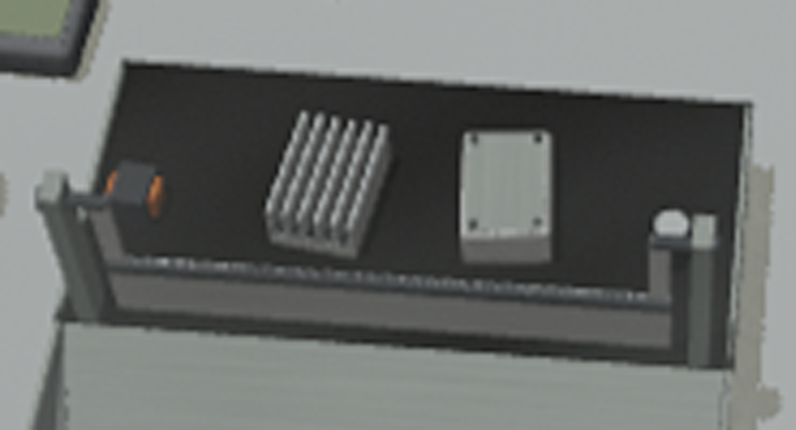

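View pics/c2.png

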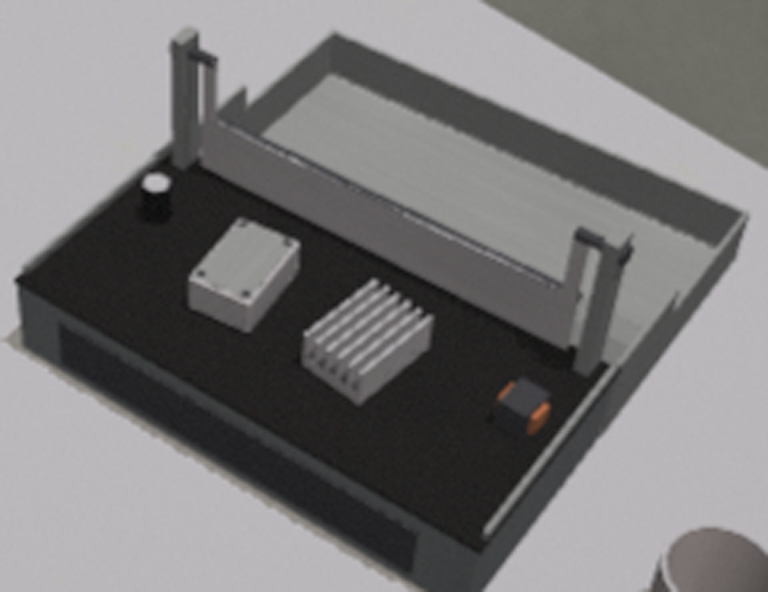

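The crops confirm it: upright silver fins with silver sides, in the right lane. The smooth lid with four screws is in the left lane. Next I measure.

```bash
cat > m.py <<'E'
from h import *
S=dict(cams.get_image("scene")); D=dict(cams.get_image("side"))
s=lambda x,y:((x+.5)/4.3-.5+165,(y+.5)/4.3-.5+205)
d=lambda x,y:((x+.5)/3.2-.5+270,(y+.5)/3.2-.5+170)
pts={"postL":(s(705,217),d(186,36)),"postR":(s(53,179),d(613,240)),
"f_nl":(s(386,127),d(304,337)),"f_nr":(s(302,113),d(362,377)),"f_fr":(s(269,212),d(432,318)),"f_fl":(s(353,233),d(375,281)),
"p_nr":(s(465,132),d(247,302)),"p_nl":(s(549,133),d(190,278)),"p_fr":(s(461,236),d(298,242)),"p_fl":(s(551,234),d(242,218)),
"deck_nl":(s(750,103),d(20,280)),"deck_nr":(s(125,63),d(487,545)),"cap":(s(671,221),d(156,183)),"trf":(s(135,178),d(525,395))}
P={}
for k,(a,b) in pts.items():
    p,e=tri(S,a,D,b);P[k]=p;print(k,p.round(1),round(e,1))
L,Rr=P["postL"],P["postR"]; y=(L-Rr)[:2]; print("span",np.hypot(*y)); th=np.arctan2(-y[0],y[1])
O=(L+Rr)[:2]/2; M=np.array([[np.cos(th),-np.sin(th)],[np.sin(th),np.cos(th)]])
print("O",O,"yaw",np.degrees(th))
for k,p in P.items(): print(k,((p[:2]-O)@M).round(1),p[2].round(1))
E
python3 m.py
```

```text
postL [591.   65.9 219. ] 5.6
postR [ 666.1 -303.5  214. ] 1.3
f_nl [ 509.3 -164.3  112.5] 0.4
f_nr [ 513.9 -219.7  112.4] 0.1
f_fr [ 593.2 -212.6  113.6] 2.5
f_fl [ 591.3 -157.   111.1] 0.9
p_nr [ 500.2 -113.1  115.3] 1.2
p_nl [485.3 -63.  113.1] 1.6
p_fr [575.3 -90.3 113.5] 1.3
p_fl [559.7 -39.  113.4] 3.5
deck_nl [402.9  48.6  80.6] 2.7
deck_nr [ 489.5 -361.3   82. ] 5.5
cap [531.9  31.8 118.6] 0.8
trf [ 590.4 -305.   109.7] 3.1
span 376.9357114638809
O [ 628.54898371 -118.80442103] yaw 11.50402206379452
postL [ -0.  188.5] 219.0
postR [   0.  -188.5] 214.0
f_nl [-125.9  -20.8] 112.5
f_nr [-132.5  -76. ] 112.4
f_fr [-53.4 -84.9] 113.6
f_fl [-44.1 -30. ] 111.1
p_nr [-124.6   31.2] 115.3
p_nl [-129.2   83.3] 113.1
p_fr [-46.5  38.6] 113.5
p_fl [-51.5  91.9] 113.4
deck_nl [-187.7  209. ] 80.6
deck_nr [-184.6 -209.9] 82.0
cap [-64.6 166.8] 118.6
trf [ -74.5 -174.8] 109.7
```

```bash
cat > go.py <<'E'
from h import *
import sys
def rep(O=None,yaw=None,tgt=None):
    o=monitor.get_obs(); T=R.from_euler("xyz",o["tool_rot"]).as_matrix(); p=o["eef_pos"]
    print("t",round(o["time_s"],2),"p",p.round(1),"ty az",np.degrees(np.arctan2(T[1,1],T[0,1])).round(2),"tz az",np.degrees(np.arctan2(T[1,2],T[0,2])).round(2),"xz",T[2,0].round(4),"F",o["contact_force"].round(1),"gap",round(o["finger_gap"],1))
    if tgt is not None: print("shift m", (T.T@(np.array(tgt)-p)/1000).round(4))
if __name__=="__main__":
    rep(tgt=[float(v) for v in sys.argv[1:4]] if len(sys.argv)>3 else None)
E
python3 go.py 420 -190 231
```

```text
t 0.25 p [178.9 493.5 231.1] ty az 70.07 tz az -19.93 xz -1.0 F [-1.  -0.3  1.1] gap 85.6
shift m [ 3.000e-04 -5.604e-01  4.596e-01]
```

```bash
python3 -m pendant '[[[0,-0.037,0.030],0],[[0,-0.037,0.030],0],[[0,-0.037,0.030],0],[[0,-0.037,0.030],0],[[0,-0.037,0.030],0],[[0,-0.037,0.030],0],[[0,-0.037,0.030],0],[[0,-0.037,0.030],0]]' -0.35; python3 go.py 420 -190 231
```

```text
time_s: 1.05
eef_pos: [302.1, 137.8, 229.8]
tool_rot: [0.15, 1.57, -0.188]
contact_force: [0.5, 0.7, 0.1]
finger_gap: 27.6
t 1.05 p [302.1 137.8 229.8] ty az 70.62 tz az -19.38 xz -1.0 F [0.5 0.7 0.1] gap 27.6
shift m [-0.001  -0.2701  0.22  ]
```

```bash
python3 -m pendant '[[[0,-0.038,0.028],-0.138],[[0,-0.040,0.022],-0.138],[[0,-0.044,0.016],-0.138],[[0,-0.044,0.010],-0.128],[[0,-0.044,0.008],0],[[0,-0.044,0.008],0],[[0,-0.03,0.004],0],[[0,0,0],0]]'; python3 go.py 420 -190 231; python3 - <<'E'
from h import *
d=cams.get_image("wrist"); cv2.imwrite("pics/w1.png",d["img"][:,:,::-1]); np.save("w1.npy",d,allow_pickle=True)
E
```

```text
time_s: 1.85
eef_pos: [373.7, -132.3, 230.5]
tool_rot: [-0.392, 1.566, -0.292]
contact_force: [0.2, -0.4, 1.6]
finger_gap: 27.7
t 1.85 p [ 373.7 -132.3  230.5] ty az 95.7 tz az 5.7 xz -1.0 F [ 0.2 -0.4  1.6] gap 27.7
shift m [-0.0002 -0.062   0.0404]
```

View pics/w1.png

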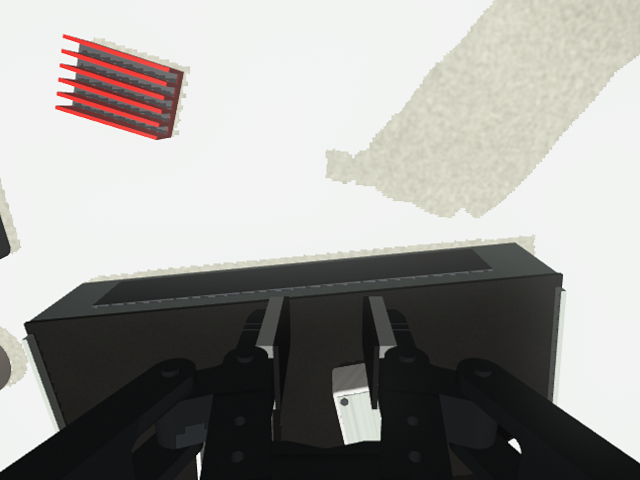

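The picture shows the deck's near edge, with corners at about (26,323) and (562,275), and the red decoy at (120,85). The smooth module is partly visible at (355,400). I use the corners to check the station's pose.

```bash
python3 - <<'E'
from h import *
d=np.load("w1.npy",allow_pickle=True).item()
a=plane(d,(26,323),80);b=plane(d,(562,275),80);print(a,b,np.hypot(*(a-b)[:2]))
y=b-a;th=np.arctan2(-y[0],y[1]);print(np.degrees(th)); m=(a+b)/2; print("O",m[:2]+195*np.array([np.cos(th),np.sin(th)]))
E
python3 go.py 415 -214 231
```

```text
[ 484.16047084 -360.45545289   80.        ] [400.93963735  51.71746917  80.        ] 420.4904574529134
11.414985897322554
O [ 633.69284551 -115.77581515]
t 1.9 p [ 373.1 -130.9  230.5] ty az 95.72 tz az 5.72 xz -1.0 F [ 0.1  0.5 -0.2] gap 28.2
shift m [-0.0003 -0.0869  0.0334]
```

```bash
python3 -m pendant '[[[0,-0.025,0.035],-0.1],[[0,-0.025,0.035],0],[[0,-0.018,0.026],0],[[0,-0.0,0.0],0]]'; python3 go.py 481.7 -202.9 231; python3 - <<'E'
from h import *
d=cams.get_image("wrist"); cv2.imwrite("pics/w2.png",d["img"][:,:,::-1]); np.save("w2.npy",d,allow_pickle=True)
E
```

```text
time_s: 2.3
eef_pos: [480.7, -179.5, 231.1]
tool_rot: [-0.116, 1.567, 0.09]
contact_force: [0.0, -0.1, -0.2]
finger_gap: 27.9
t 2.3 p [ 480.7 -179.5  231.1] ty az 101.76 tz az 11.76 xz -1.0 F [ 0.  -0.1 -0.2] gap 27.9
shift m [ 0.0001 -0.0232 -0.0038]
```

View pics/w2.png

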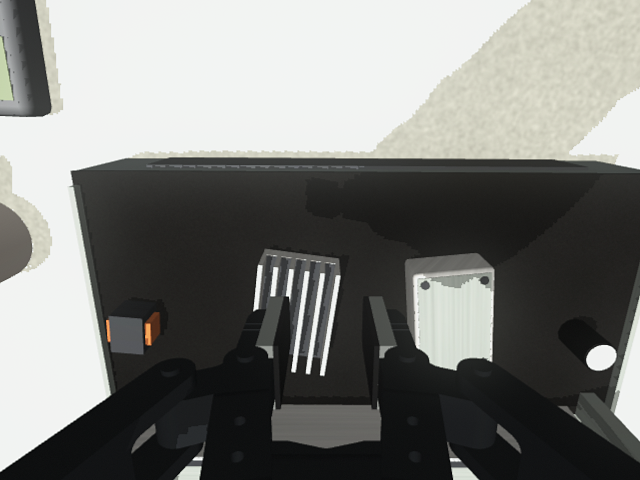

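The silver finned block spans about (258–342, 250–375), and the smooth block spans (405–495, 255–360). The transformer is at (133,327) and the capacitor at (590,345). I check the finned block's rear corners against this view.

```bash
python3 - <<'E'
from h import *
im=cv2.imread("pics/w2.png")[235:395,245:510]; cv2.imwrite("pics/w2c.png",cv2.resize(im,None,fx=3,fy=3,interpolation=cv2.INTER_CUBIC))
d=np.load("w2.npy",allow_pickle=True).item()
O=np.array([632.5,-116.5]);th=np.radians(11.45);M=np.array([[np.cos(th),-np.sin(th)],[np.sin(th),np.cos(th)]])
for n,z,uv in [("deckc",80,(73,172)),("f_r_l_bot",80,(340,258)),("f_r_r_bot",80,(264,249)),("f_top_rr",114,(258,264)),("f_top_rl",114,(340,263))]:
    p=plane(d,uv,z); print(n,p.round(1),((p[:2]-O)@M).round(1))
P=np.array([[551.9-40,-188.4+0,114]]);print(proj(d,P))
E
```

```text
deckc [ 485.3 -361.    80. ] [-192.8 -210.5]
f_r_l_bot [ 509.8 -162.1   80. ] [-129.3  -20.3]
f_r_r_bot [ 514.5 -219.4   80. ] [-136.1  -77.5]
f_top_rr [ 513.3 -218.8  114. ] [-137.1  -76.6]
f_top_rl [ 501.3 -165.1  114. ] [-138.2  -21.6]
[[302.87453874 270.75165693]]
```

View pics/w2c.png

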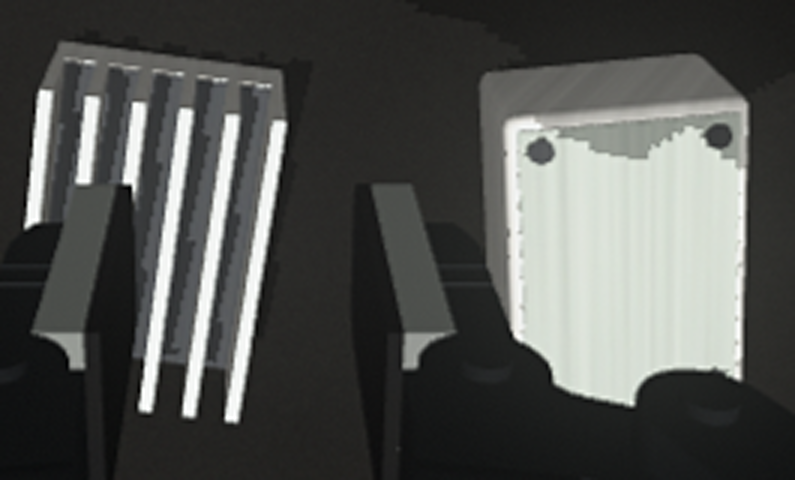

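```bash
python3 -m pendant '[[[0.02,-0.020,-0.009],0.005],[[0.045,-0.001,-0.0],0],[[0.045,0,0],0],[[0.015,0,0],0],[[0,0,0],0]]'; python3 go.py 476.2 -201.2 90
```

```text
time_s: 2.85
eef_pos: [471.7, -195.0, 104.7]
tool_rot: [-0.137, 1.566, 0.069]
contact_force: [0.2, -0.1, 2.0]
finger_gap: 27.6
t 2.85 p [ 471.7 -195.   104.7] ty az 101.75 tz az 11.75 xz -1.0 F [ 0.2 -0.1  2. ] gap 27.6
shift m [ 0.0147 -0.007   0.003 ]
```

```bash
python3 -m pendant '[[[0.008,-0.008,0],0.005],[[0.006,0,0],0],[[0.002,0,0],0],[[0,0,0],0]]'; python3 go.py 476.2 -201.2 89; python3 - <<'E'
from h import *
for n in ["side","wrist"]:
    d=cams.get_image(n); cv2.imwrite(f"pics/{n}3.png",d["img"][:,:,::-1])
im=cv2.imread("pics/side3.png")[150:355,250:510]; cv2.imwrite("pics/side3c.png",cv2.resize(im,None,fx=2.8,fy=2.8,interpolation=cv2.INTER_CUBIC))
E
```

```text
time_s: 3.25
eef_pos: [473.9, -202.5, 90.9]
tool_rot: [-0.401, 1.563, -0.2]
contact_force: [-0.3, 0.2, -0.5]
finger_gap: 27.7
t 3.25 p [ 473.9 -202.5   90.9] ty az 101.51 tz az 11.51 xz -1.0 F [-0.3  0.2 -0.5] gap 27.7
shift m [0.0019 0.0009 0.0025]
```

View pics/side3c.png

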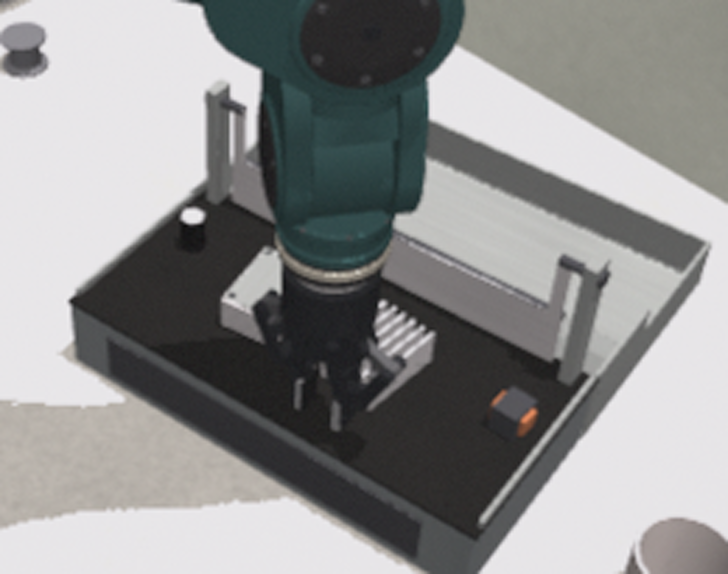

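View pics/wrist3.png

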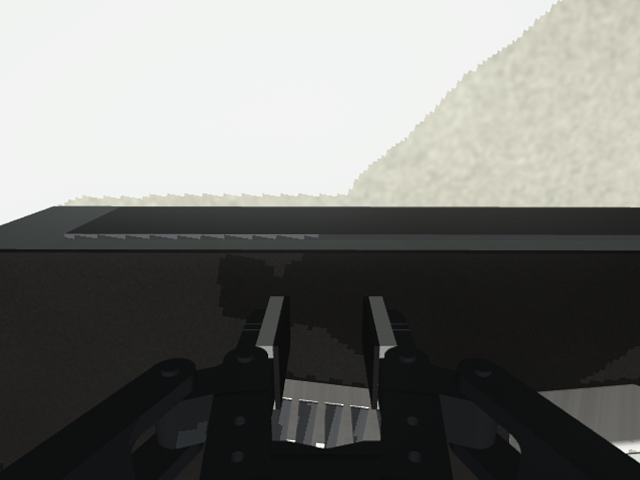

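```bash
python3 -m pendant '[[[0.001,0,0.008],0],[[0.001,0,0.008],0],[[0,0,0.008],0],[[0,0,0.008],0],[[0,0,0.008],0],[[0,0,0.008],0],[[0,0,0.008],0],[[0,0,0],0]]'; cat > st.py <<'E'
from go import *
rep(); o=monitor.get_obs(); th=np.radians(11.45);M=np.array([[np.cos(th),-np.sin(th)],[np.sin(th),np.cos(th)]])
print("station",((o["eef_pos"][:2]-[632.5,-116.5])@M).round(1))
E
python3 st.py;  python3 - <<'E'
from h import *
for n in ["wrist"]:
    d=cams.get_image(n); cv2.imwrite(f"pics/{n}4.png",d["img"][:,:,::-1])
E
```

```text
time_s: 4.15
eef_pos: [534.8, -190.3, 89.8]
tool_rot: [-0.458, 1.562, -0.257]
contact_force: [0.1, 0.4, 0.3]
finger_gap: 27.5
t 4.15 p [ 534.8 -190.3   89.8] ty az 101.54 tz az 11.54 xz -1.0 F [0.1 0.4 0.3] gap 27.5
station [-110.4  -52.9]
```

View pics/wrist4.png

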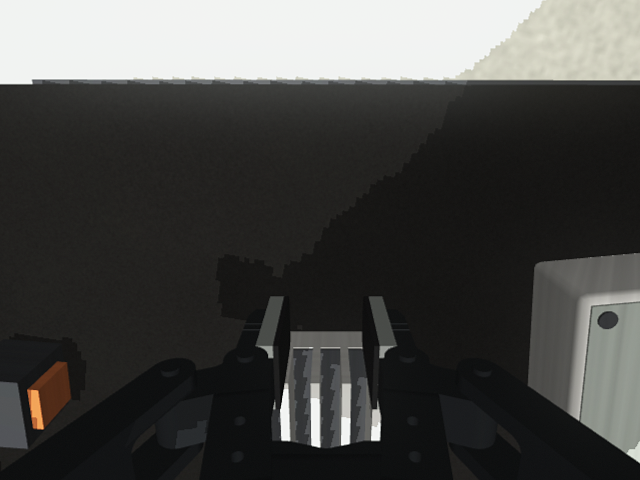

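The module is square against both fingertips, and the smooth module is clear at the right. I keep pushing.

```bash
python3 -m pendant '[[[0,0,0.007],0],[[0,0,0.007],0],[[0,0,0.007],0],[[0,0,0.007],0],[[0,0,0.007],0],[[0,0,0.007],0],[[0,0,0.007],0],[[0,0,0],0]]'; python3 st.py;  python3 - <<'E'
from h import *
for n in ["wrist","scene"]:
    d=cams.get_image(n); cv2.imwrite(f"pics/{n}5.png",d["img"][:,:,::-1])
im=cv2.imread("pics/scene5.png")[205:305,165:350]; cv2.imwrite("pics/scene5c.png",cv2.resize(im,None,fx=4.3,fy=4.3,interpolation=cv2.INTER_CUBIC))
E
```

```text
time_s: 5.0
eef_pos: [586.0, -179.7, 90.0]
tool_rot: [-0.462, 1.563, -0.261]
contact_force: [-0.7, -0.5, -0.2]
finger_gap: 27.7
t 5.0 p [ 586.  -179.7   90. ] ty az 101.51 tz az 11.51 xz -1.0 F [-0.7 -0.5 -0.2] gap 27.7
station [-58.1 -52.7]
```

View pics/wrist5.png

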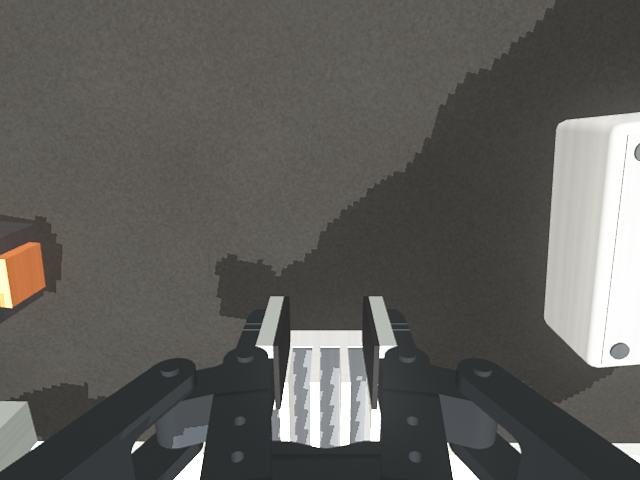

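View pics/scene5c.png

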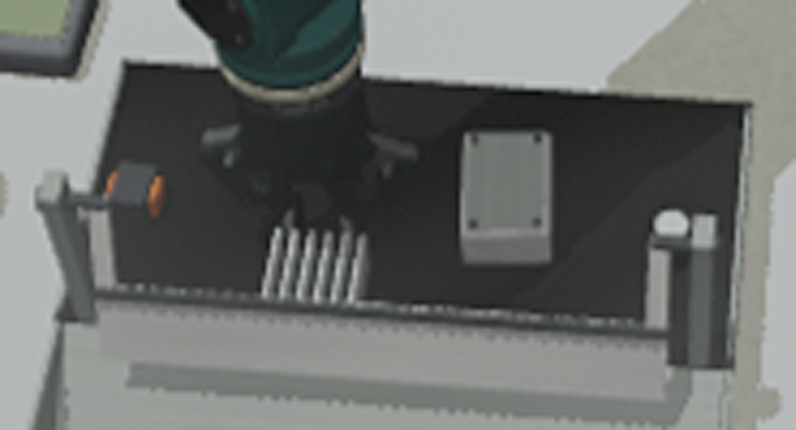

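```bash
python3 -m pendant '[[[0,0,0.007],0],[[0,0,0.007],0],[[0,0,0.006],0],[[0,0,0.005],0],[[0,0,0],0]]'; python3 st.py;  python3 - <<'E'
from h import *
for n in ["wrist","scene","side"]:
    d=cams.get_image(n); cv2.imwrite(f"pics/{n}6.png",d["img"][:,:,::-1])
a=cv2.imread("pics/scene6.png")[205:305,165:350];a=cv2.resize(a,None,fx=4,fy=4,interpolation=cv2.INTER_CUBIC)
cv2.imwrite("pics/scene6c.png",a)
E
```

```text
time_s: 5.6
eef_pos: [611.3, -174.5, 90.3]
tool_rot: [-0.494, 1.564, -0.294]
contact_force: [0.0, -0.2, 0.7]
finger_gap: 27.9
t 5.6 p [ 611.3 -174.5   90.3] ty az 101.47 tz az 11.47 xz -1.0 F [ 0.  -0.2  0.7] gap 27.9
station [-32.2 -52.6]
```

View pics/wrist6.png

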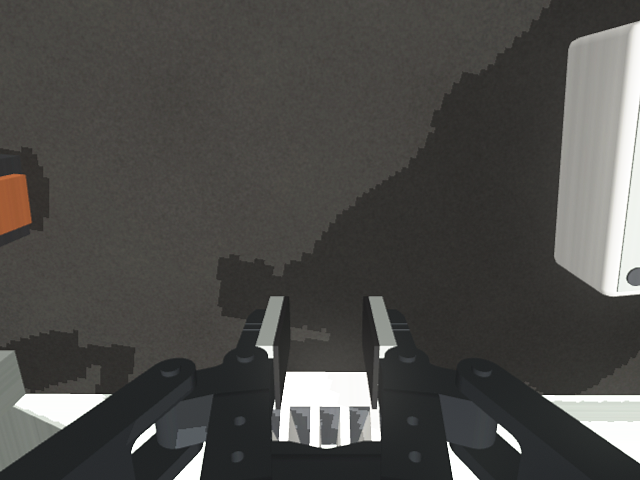

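View pics/scene6c.png

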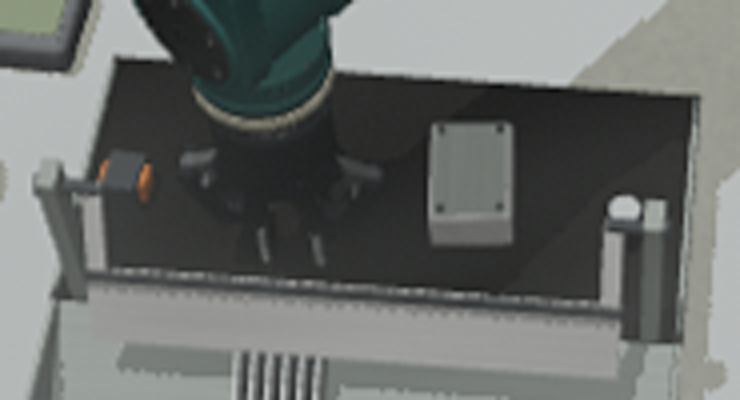

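The module has tipped nose-down onto the chute and the flap is resting on it. The rear end is still near the edge, so I push on.

```bash
python3 -m pendant '[[[0,0,0.006],0],[[0,0,0.006],0],[[0,0,0.006],0],[[0,0,0.004],0],[[0,0,0],0]]'; python3 st.py;  python3 - <<'E'
from h import *
for n in ["wrist","scene","side"]:
    d=cams.get_image(n); cv2.imwrite(f"pics/{n}7.png",d["img"][:,:,::-1])
a=cv2.imread("pics/scene7.png")[205:395,155:350];a=cv2.resize(a,None,fx=3,fy=3,interpolation=cv2.INTER_CUBIC)
cv2.imwrite("pics/scene7c.png",a)
E
```

```text
time_s: 6.25
eef_pos: [634.1, -169.9, 90.7]
tool_rot: [-0.486, 1.564, -0.286]
contact_force: [0.2, 0.1, 0.3]
finger_gap: 27.6
t 6.25 p [ 634.1 -169.9   90.7] ty az 101.44 tz az 11.44 xz -1.0 F [0.2 0.1 0.3] gap 27.6
station [ -9.  -52.7]
```

View pics/scene7c.png

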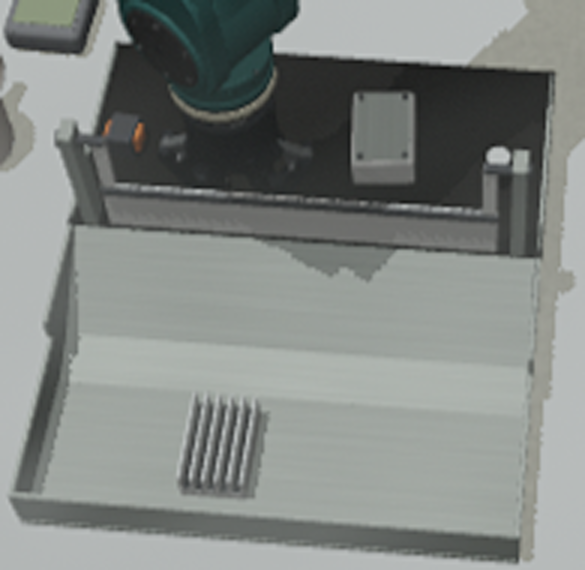

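View pics/wrist7.png

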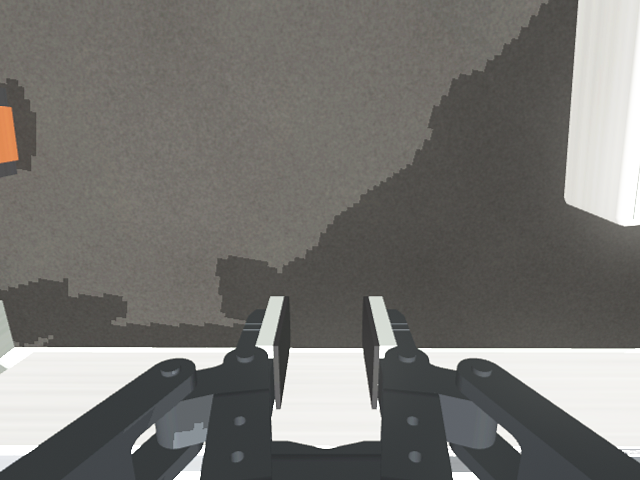

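The module slid down into the tray, at (220,445) in the crop. Now I draw back straight, then lift.

```bash
python3 -m pendant '[[[0,0,-0.010],0],[[0,0,-0.015],0],[[0,0,-0.020],0],[[0,0,-0.020],0],[[0,0,-0.020],0],[[0,0,-0.015],0],[[0,0,-0.01],0],[[0,0,0],0]]'; python3 st.py
```

```text
time_s: 7.2
eef_pos: [515.9, -192.5, 90.0]
tool_rot: [-0.537, 1.565, -0.338]
contact_force: [-0.4, 0.0, -0.2]
finger_gap: 27.7
t 7.2 p [ 515.9 -192.5   90. ] ty az 101.37 tz az 11.37 xz -1.0 F [-0.4  0.  -0.2] gap 27.7
station [-129.4  -51.4]
```

```bash
python3 -m pendant '[[[-0.02,0,0],0],[[-0.03,0,0],0],[[-0.03,0,-0.01],0],[[-0.03,0,-0.03],0],[[-0.02,0,-0.03],0],[[0,0,-0.03],0],[[0,0,-0.03],0],[[0,0,0],0],[[0,0,0],0],[[0,0,0],0]]'; python3 st.py; python3 - <<'E'
from h import *
for n in ["wrist","scene","side"]:
    d=cams.get_image(n); cv2.imwrite(f"pics/{n}8.png",d["img"][:,:,::-1])
a=cv2.imread("pics/scene8.png")[205:395,155:350];a=cv2.resize(a,None,fx=3,fy=3,interpolation=cv2.INTER_CUBIC)
b=cv2.imread("pics/scene0.png")[205:395,155:350];b=cv2.resize(b,None,fx=1,fy=1)
cv2.imwrite("pics/scene8c.png",a)
a=cv2.imread("pics/side8.png")[170:355,270:510]; cv2.imwrite("pics/side8c.png",cv2.resize(a,None,fx=3.2,fy=3.2,interpolation=cv2.INTER_CUBIC))
E
```

```text
time_s: 8.2
eef_pos: [387.3, -219.1, 225.4]
tool_rot: [-0.673, 1.56, -0.473]
contact_force: [-0.1, -0.0, -0.5]
finger_gap: 27.9
t 8.2 p [ 387.3 -219.1  225.4] ty az 101.47 tz az 11.47 xz -0.9999 F [-0.1 -0.  -0.5] gap 27.9
station [-260.7  -51.8]
```

View pics/scene8c.png

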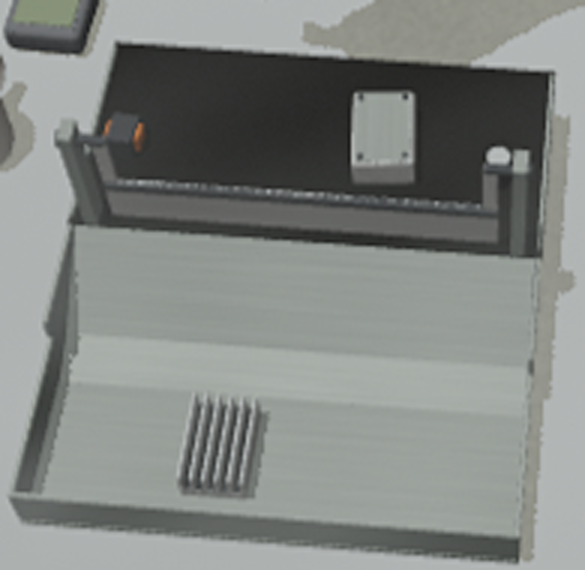

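View pics/side8c.png

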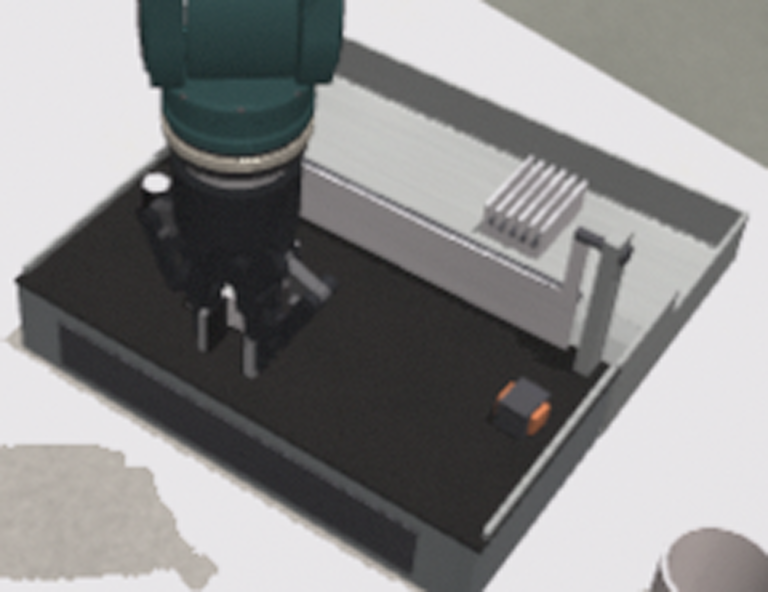

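The flap hangs shut, the finned module lies flat in the tray, and the smooth module and small parts look unmoved. One last numeric comparison, then I hand in.

```bash
python3 - <<'E'
from h import *
from cell import finish_job
a=cv2.imread("pics/scene0.png").astype(int);b=cv2.imread("pics/scene8.png").astype(int);c=cv2.imread("pics/scene7.png").astype(int)
df=lambda p,q,y0,y1,x0,x1:int((abs(p-q).max(2)[y0:y1,x0:x1]>40).sum())
print("plain",df(a,b,232,270,268,300),"flap+posts",df(a,b,262,282,170,340),"cap",df(a,b,252,266,313,328),"trf",df(a,b,240,258,188,206),"meter/mug",df(a,b,170,265,120,200),"screwdriver/spool",df(a,b,255,365,450,500),"tray 7v8",df(b,c,330,375,205,250))
o=monitor.get_obs();print(o["contact_force"],abs(o["qvel"]).max())
print(finish_job())
E
```

```text
plain 0 flap+posts 29 cap 0 trf 0 meter/mug 0 screwdriver/spool 0 tray 7v8 0
[ 0.88184863  0.03155355 -0.34924396] 0.0027212409679552114
the job is handed in; nothing more can be done
None
```

```bash
python3 - <<'E'
import cv2,numpy as np
a=cv2.imread("pics/scene0.png").astype(int);b=cv2.imread("pics/scene8.png").astype(int)
y,x=np.where(abs(a-b).max(2)[262:282,170:340]>40);print(y.min()+262,y.max()+262,x.min()+170,x.max()+170)
E
```

```text
262 270 198 267
```

The finned module is in the tray and the job is handed in; it took about 8 s of the 38 s. I pushed it along the deck with both fingertips at a 28 mm opening, without gripping it. It went under the flap, tipped onto the chute and slid down by itself. I then drew straight back, lifted clear, and the flap fell shut.

**Last checks:**
- **Finned module:** it lies flat in the tray and did not move between the picture at the end of the push and the last one.
- **Other things:** the first and last pictures match, with no changed pixels around the smooth-lidded module, capacitor, transformer, multimeter, mug, screwdriver and spool. I did not check the red block this way; the gripper never went near it.
- **Forces:** the readings between moves never went above about 2 N.
- **Flap:** both views show it hanging shut, but the picture comparison was not fully clean. 29 pixels differed in the flap and post strip (rows 262–270, columns 198–267). They lie along the panel's upper edge and where the module's front used to stand. I read this as the uncovered background plus edge shading, but I looked at it only after handing in and did not measure the flap angle.
- **Station position:** two measurements of the station's origin differed by about 6 mm. I used a value closer to the wrist camera's, which also matched the deck's known 420 mm width.

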